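Set the transport spacer and close the stage lock

TASK

Make the microscope stage safe for transport. From the four look-alike aluminium sleeves pick the one that just fits under the lock's tongue (the 40 mm tall one), stand it upright in the middle of the round steel pad with its whole foot on the pad, and let go of it; then slide the lock's black grip fully home to its end stop, so that the tongue covers the sleeve, which stays standing there. Leave the other sleeves, the objective and the dust cap where they are.

Things in the scene. Friction and masses are not known exactly. Their poses are not given: they have to be found in the camera images.
- sleeve40: Bare aluminium spacer sleeve: plain upright tube, open at both ends, outer diameter 30 mm, bore 18 mm, 40 mm tall, about 44 g. The one that fits under the lock tongue. Origin at the centre of its underside, z up its axis. Stands on the bench left (+y) of the stage, in one of six places about 115 mm apart shared with the other sleeves, objective and dust cap.
- sleeve24: Bare aluminium spacer sleeve: plain upright tube, open at both ends, outer diameter 30 mm, bore 18 mm, 24 mm tall, about 26 g. Too short; leave it alone. Origin at the centre of its underside, z up its axis. Stands on the bench left (+y) of the stage, in one of six places about 115 mm apart shared with the other sleeves, objective and dust cap.
- sleeve32: Bare aluminium spacer sleeve: plain upright tube, open at both ends, outer diameter 30 mm, bore 18 mm, 32 mm tall, about 35 g. Too short; leave it alone. Origin at the centre of its underside, z up its axis. Stands on the bench left (+y) of the stage, in one of six places about 115 mm apart shared with the other sleeves, objective and dust cap.
- sleeve48: Bare aluminium spacer sleeve: plain upright tube, open at both ends, outer diameter 30 mm, bore 18 mm, 48 mm tall, about 53 g. Too tall to pass under the tongue; leave it alone. Origin at the centre of its underside, z up its axis. Stands on the bench left (+y) of the stage, in one of six places about 115 mm apart shared with the other sleeves, objective and dust cap.
- objective: Dark steel microscope objective standing upright, 32 mm diameter, 44 mm tall, with a stepped, tapered top, about 110 g; a bystander among the sleeves. Origin at the centre of its underside.
- dust_cap: Black plastic disc-shaped dust cap, 42 mm diameter, 14 mm tall; a bystander among the sleeves. Origin at the centre of its underside.
- stage: Black base plate fixed on the bench, 150 mm (its x) by 220 mm (its y) by 20 mm high, turned up to 0.3 rad. Origin at the centre of its underside. Carries the round steel pad near its +y end and the transport lock, which slides along its y. The lock's aluminium end stop, 12 mm high above the plate, 40 mm (x) by 8 mm (y), is centred 29 mm to the -y side of the pad's centre.
- pad (a point): Centre of the upper face of the round steel pad on the stage base: 44 mm diameter, 3 mm thick, face flat and 23 mm above the bench, no rim or hole. Axes are those of the stage base; the lock slides along y, +y being towards the pad.
- lock (a joint): Travel of the transport lock in m: 0 is fully open, grows as the lock slides along the stage's +y towards the pad, 0.100 is fully home on the end stop. Starts between 0 and 0.020. It stays where it is left; about 2 N moves it.
- lock_grip (a point): Gripping point (for the TCP) of the lock's black upright grip: on its centre line, 95.5 mm above the bench; moves with the lock, axes as the stage's. The grip is 34 mm (x) by 16 mm (y), from 72.5 to 102.5 mm above the bench, on an aluminium carriage 44 mm (x) by 40 mm (y) whose flat top is at 72.5 mm.
- tongue_tip (a point): Middle of the lower edge of the end of the lock's flat aluminium tongue, 44 mm wide (x), 7 mm thick, underside 65.5 mm above the bench, so 2.5 mm above a 40 mm sleeve on the pad. 77 mm to the +y side of the grip's centre; moves with the lock. Fully open it is 78 mm short of the pad's centre along y, fully home 22 mm past it.
Mind the look-alikes: they are no part of the job. What is shaped like the sleeve40 but yellow is not meant.

How it is judged (in metres and radians):
On the way, in this order (a step that is already met when the one before it is completed fails the run):
1. the 40 mm sleeve stands upright on the pad, released, with the lock still open (horizontal distance between sleeve40 and pad below 0.007 m and z of sleeve40 in the frame of pad between -0.003 and 0.003 m and angle between sleeve40's own z axis and vertical below 0.06 rad and linear speed of sleeve40 below 0.02 m/s and contact force between the fingers and sleeve40 below 0.1 N and value of joint lock below 0.05 m), for 0.2 s.
2. the lock is fully home over the standing sleeve (horizontal distance between sleeve40 and pad below 0.007 m and z of sleeve40 in the frame of pad between -0.003 and 0.003 m and angle between sleeve40's own z axis and vertical below 0.06 rad and value of joint lock above 0.097 m), for 0.2 s.
At the end, for the whole second after the job is handed in: The 40 mm sleeve stands upright (within 0.06 rad) on the steel pad, its centre within 7 mm of the pad's centre, at rest and released, and the lock is within 3 mm of its end stop, released. The other sleeves, the objective and the dust cap are within 30 mm of where they began, still standing (all of step 2 and linear speed of sleeve40 below 0.02 m/s and contact force between the fingers and sleeve40 below 0.1 N and contact force between the fingers and stage below 0.1 N); the robot touches nothing.
It fails at once if sleeve24 moved more than 30 mm or knocked over (distance of sleeve24 from where it was at the start of the episode above 0.03 m or angle between sleeve24's own z axis and vertical above 0.6 rad).
It fails at once if sleeve32 moved more than 30 mm or knocked over (distance of sleeve32 from where it was at the start of the episode above 0.03 m or angle between sleeve32's own z axis and vertical above 0.6 rad).
It fails at once if sleeve48 moved more than 30 mm or knocked over (distance of sleeve48 from where it was at the start of the episode above 0.03 m or angle between sleeve48's own z axis and vertical above 0.6 rad).
It fails at once if objective moved more than 30 mm or knocked over (distance of objective from where it was at the start of the episode above 0.03 m or angle between objective's own z axis and vertical above 0.6 rad).
It fails at once if dust_cap moved more than 30 mm or knocked over (distance of dust_cap from where it was at the start of the episode above 0.03 m or angle between dust_cap's own z axis and vertical above 0.6 rad).
It also fails if it takes over 45 s, if anything falls off the work surface, if the arm or the gripper's body presses on something with over 40 N, if the wrist force passes 120 N, or if a joint passes its speed limit or range.

ROBOT

A 6-joint arm with a two-finger parallel gripper is mounted at the origin on the work surface. World frame = base frame: x ahead of the robot, y to its left, z up, the work surface at z = 0. Lengths are in mm, angles in rad, forces in N, time in s.
With the tool pointing down it reaches from about 275 to 750 mm from the base axis. Payload 10.2 kg.
Tool frame: the origin (TCP) lies between the finger pads, 19 mm behind the fingertips; this is the grasp point; x points along the fingers, y is the direction in which the jaws open and shut, and the axes are right-handed (so a half turn about x gives the same grasp; the last joint's range is limited). The gripper opens to 85 mm and grips with 20 to 120 N. Pads are 22 mm wide; open, the fingers measure 114 mm over their backs; the gripper's body (76 mm by 85 mm) begins 54 mm behind the grasp point. The pads swing forward as they close: fully open they stand 13 mm farther back than shut.
Start: joints at [-1.381, 0.313, 1.498, -0, 1.331, -0.223], TCP at [210.605, -480.912, 249.994] pointing down, gripper open.
Joint ranges: [-2.94, 2.94], [-0.97, 2.17], [0.19, 2.56], [-1.23, 4.37], [0.02, 3.11], [-2.88, 2.88]. Speed limits (rad/s): [2.39, 2.39, 3.01, 3.14, 3.14, 3.14].

INTERFACE

Orientations are given as a unit quaternion [w, x, y, z].
In Python, from rig import ctrl, viewer, finish_job gives the robot as it stands.
- The arm moves only by the tool carry_out, never from a script. Its argument "targets" is a list of rows, each an object of numbers: "x", "y", "z": the shift along the world's x, y, z in m; "ax", "ay", "az": the turn, a rotation vector about the world's x, y, z in rad; "hand": the opening, from -1 (shut) to 1 (fully open). A call has 1 to 5 rows; each row is the pose to reach, as a shift and turn from the pose commanded when the call began; what a row does not reach only later rows make up. A row lasts 1/8 s, in which the tool goes at most 62.5 mm and 10.7 degrees, less where a joint would pass 70% of its speed; a pose out of reach is approached as far as the arm can. A call with a gripper value outside its range is refused whole. The fingers move at their own pace and stop on an object; "grip_force" is the grip in N (left out, the last holds). Time passes only in rows, so rows that repeat a pose let the fingers close. It gives the time, the measured TCP pose, the force and the opening at its end, in the units of the state.
- ctrl.sense(): the state, without advancing time (a new reading comes with each control period).
- viewer.capture(name): name is "scene" or "top" or "wrist"; returns the picture (400x640x3 uint8, blue, green, red); there is no depth.
- viewer.camera_info(name): a dict with "fx", "fy", "cx", "cy" (pixels), "R" (3x3) and "t" (3): a world point X has camera coordinates R X + t. Camera axes: x right, y down, z forward; pixel columns grow to the right and rows downward; lengths in mm; the calibration is good to about 2 mm. A picture is of the moment at which its call begins: read the wrist's pose just before it. camera_info takes no time and is no camera call; for the wrist camera it gives the pose at the moment of the call.
- finish_job(): hands the job in, once; it reports no verdict.
The state is a dict: "time_s": time; "joints": joint angles; "dq": joint speeds; "tau": joint torques, N m; "eef_pos": TCP position; "ee_rot": TCP orientation; "force": force on the tool from outside, world axes, zero at the start; "wrist_torque": the same for the moment, N m; "grip_width": opening from 0.0 (shut) to 1.0 (fully open).
Only numpy, scipy, OpenCV 4.12 (cv2) and the standard library are available. Lean on these libraries where they do the work, as an engineer would, in place of code of your own. Each camera call takes 0.05 s, during which the arm holds its last target. There are 200 camera calls.

## Working session

There is one attempt and no reset: what is moved stays moved. The work goes in short steps, Python scripts to look and compute and a tool call to move; the robot and the scene stay as the last step left them, time stands still between calls to the robot, and variables do not carry over. Pictures are saved under pics/ and viewed, about 8 in all and at most 12, crops included, and the job is handed in when it is done.

Besides the shell and the picture viewer there is one more tool, called as name(argument=value, ...) on one line, values as JSON. carry_out: Moves the arm, as the interface text tells. Its arguments: {"type":"object","properties":{"targets":{"type":"array"},"grip_force":{"type":"number"}},"required":["targets"]}

```bash
ls; mkdir -p pics
python3 - <<'E'
from rig import ctrl, viewer
import cv2, json
s=ctrl.sense(); print(s)
for n in ("scene","top"):
    cv2.imwrite(f"pics/{n}0.png",viewer.capture(n)); c=viewer.camera_info(n); print(n,c)
E
```

```text
pics
{'time_s': 0.0, 'joints': array([-1.38137960e+00,  3.13400578e-01,  1.49843485e+00, -8.09738120e-07,
        1.33099255e+00, -2.23424848e-01]), 'dq': array([-1.02797748e-03,  8.08837325e-04,  1.71040761e-03, -6.39342482e-05,
       -8.03765017e-04, -1.19606497e-03]), 'tau': array([-7.68889822e-04, -4.12260246e+01, -2.59746695e+01, -2.57286119e-04,
        4.00969380e-03, -9.57170343e-08]), 'eef_pos': array([ 210.56893683, -480.66714985,  249.46118865]), 'ee_rot': array([ 0.14449053,  0.69210245,  0.14536392, -0.69208816]), 'force': array([-0.07678364,  0.102618  ,  0.22152881]), 'wrist_torque': array([ 0.04356246, -0.02529049, -0.00788385]), 'grip_width': 1.0006391307865665}
scene {'fx': 476.27884655334265, 'fy': 476.27884655334265, 'cx': 319.85903102434975, 'cy': 204.19397989412846, 'R': array([[-0.66580293,  0.7461267 ,  0.00118594],
       [ 0.45085257,  0.40358179, -0.7961493 ],
       [-0.59450687, -0.52954385, -0.60509908]]), 't': array([ 323.75390264, -157.82605016, 1336.95804705])}
top {'fx': 387.85566929675196, 'fy': 387.85566929675196, 'cx': 315.96833094665766, 'cy': 194.48335954493314, 'R': array([[ 0.01841713, -0.99982402, -0.00356993],
       [-0.97776551, -0.0172646 , -0.20898935],
       [ 0.20889094,  0.00733954, -0.9779114 ]]), 't': array([ 21.39332963, 515.82692336, 753.88235851])}
```

View pics/scene0.png

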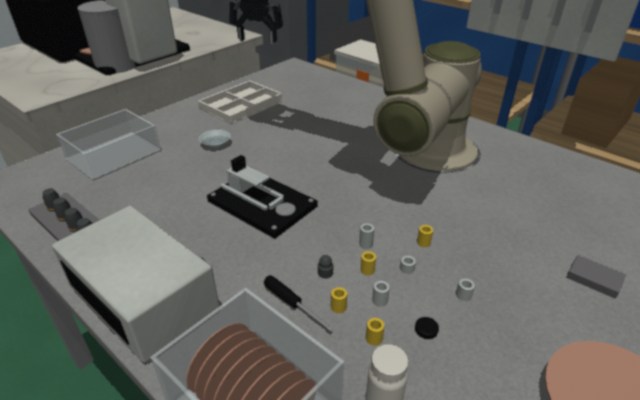

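View pics/top0.png

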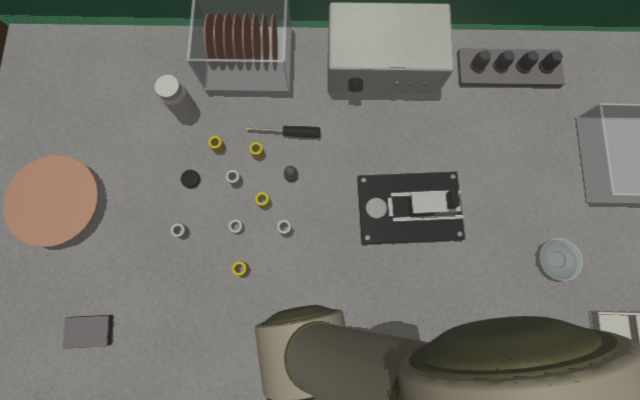

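The scene shows four bare sleeves at scene px (367,236), (381,293), (408,265) and (466,289), which are top px (284,228), (233,177), (236,227) and (178,231). The pad is at scene (286,209), top (376,208). The yellow ones are decoys. Next I triangulate these coarsely.

```bash
cat > h.py <<'E'
import numpy as np, cv2
from rig import ctrl, viewer
def ray(c,p):
    d=np.array([(p[0]-c["cx"])/c["fx"],(p[1]-c["cy"])/c["fy"],1.]); R=np.array(c["R"])
    d=R.T@d; return -R.T@np.array(c["t"]), d/np.linalg.norm(d)
def at_z(c,p,z):
    o,d=ray(c,p); return o+d*(z-o[2])/d[2]
def tri(obs):
    A=np.zeros((3,3));b=np.zeros(3);L=[]
    for c,p in obs:
        o,d=ray(c,p);P=np.eye(3)-np.outer(d,d);A+=P;b+=P@o;L.append((o,P))
    X=np.linalg.solve(A,b); return X,max(np.linalg.norm(P@(X-o)) for o,P in L)
def proj(c,X):
    q=np.array(c["R"])@np.asarray(X,float)+np.array(c["t"]); return np.array([c["fx"]*q[0]/q[2]+c["cx"],c["fy"]*q[1]/q[2]+c["cy"]])
E
python3 - <<'E'
from h import *
np.set_printoptions(precision=1,suppress=True)
T=viewer.camera_info("top");S=viewer.camera_info("scene")
for n,t,s in [("A",(284.5,226),(367,228.5)),("B",(232.5,175),(381,285.5)),("C",(236,226),(408,260.5)),("D",(177.5,230),(466,283)),("pad",(376,208),(286,209.5)),("grip top",(453,194),(237.5,159))]:
    print(n,*tri([(T,t),(S,s)]),at_z(T,t,30))
W=viewer.camera_info("wrist");s=ctrl.sense();print(W)
R=np.array(W["R"]);print("cam centre",-R.T@W["t"],"tcp",s["eef_pos"])
# stage corner screws from top view
for p in [(364,180),(453,177),(460,234),(367,238)]: print(at_z(T,p,20))
# stage, sleeves crops
a=cv2.imread("pics/scene0.png")[215:345,340:490]; b=cv2.imread("pics/top0.png")[165:250,345:475]
a=cv2.resize(a,None,fx=2.6,fy=2.6,interpolation=cv2.INTER_CUBIC); b=cv2.resize(b,None,fx=3,fy=3,interpolation=cv2.INTER_CUBIC)
o=np.zeros((max(a.shape[0],b.shape[0]),a.shape[1]+b.shape[1],3),np.uint8);o[:a.shape[0],:a.shape[1]]=a;o[:b.shape[0],a.shape[1]:]=b
cv2.imwrite("pics/crop1.png",o)
E
```

```text
A [449.   96.4  41.4] 1.5751820228997633 [451.3  96.1  30. ]
B [557.8 212.   38.7] 1.0608689828535387 [560.7 213.1  30. ]
C [450.4 202.2  18.1] 1.2051451804317967 [449.5 198.6  30. ]
D [438.8 322.3  29.1] 0.3007738229582411 [438.8 321.7  30. ]
pad [494.6 -98.1  17.4] 1.7040541152488313 [493.4 -97.6  30. ]
grip top [ 509.6 -236.1  102.3] 1.9143841725554034 [ 526.9 -263.2   30. ]
{'fx': 296.6279121699689, 'fy': 296.6279121699689, 'cx': 322.6992450268885, 'cy': 197.33798762533763, 'R': array([[ 0.4, -0.9, -0. ],
       [-0.9, -0.4,  0.3],
       [-0.3, -0.1, -1. ]]), 't': array([-524.3,  -35.6,  379.1])}
cam centre [ 277.  -451.6  373.1] tcp [ 210.6 -480.7  249.5]
[557.1 -73.7  20. ]
[ 567.3 -268.9   20. ]
[ 442.2 -276.8   20. ]
[430.2 -79.1  20. ]
```

View pics/crop1.png

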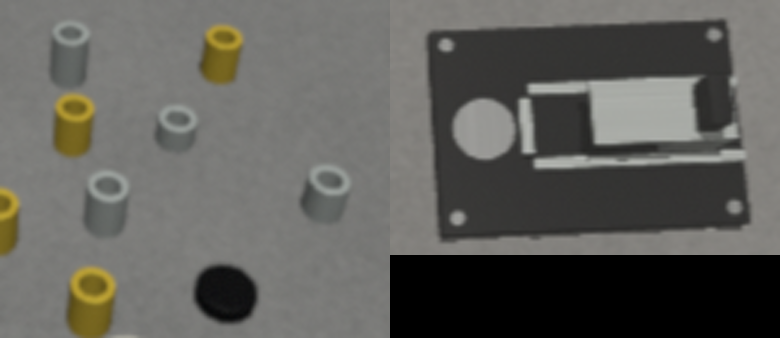

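The crop shows C (short) and D as the lower sleeves. A, at scene (367,230), looks tallest, and B, at scene (381,285), looks like the 40 mm one. The stage yaw is about 0.055 rad. I'll move the wrist camera over the stage and then the sleeves to confirm heights.

carry_out(targets=[{"x": 0.036, "y": 0.044, "z": -0.006, "az": 0.18, "hand": 0.3}, {"x": 0.072, "y": 0.088, "z": -0.012, "az": 0.36, "hand": 0.3}, {"x": 0.108, "y": 0.132, "z": -0.018, "az": 0.54, "hand": 0.3}, {"x": 0.144, "y": 0.176, "z": -0.024, "az": 0.72, "hand": 0.3}, {"x": 0.18, "y": 0.22, "z": -0.03, "az": 0.9, "hand": 0.3}], grip_force=30)

```text
invalid input at $.targets[0]: expected keys x, y, z, ax, ay, az, hand
```

carry_out(targets=[{"x": 0.036, "y": 0.044, "z": -0.006, "az": 0.155, "hand": 0.3}, {"x": 0.072, "y": 0.088, "z": -0.013, "az": 0.31, "hand": 0.3}, {"x": 0.108, "y": 0.131, "z": -0.02, "az": 0.31, "hand": 0.3}, {"x": 0.108, "y": 0.131, "z": -0.02, "az": 0.31, "hand": 0.3}, {"x": 0.108, "y": 0.131, "z": -0.02, "az": 0.31, "hand": 0.3}])

```text
invalid input at $.targets[0]: expected keys x, y, z, ax, ay, az, hand
```

```bash
cat >> h.py <<'E'
import pickle
def snap(tag):
    s=ctrl.sense();c=viewer.camera_info("wrist");im=viewer.capture("wrist")
    cv2.imwrite(f"pics/{tag}.png",im);pickle.dump((s,c),open(f"{tag}.pkl","wb"));return s,c,im
E
python3 -c "
from h import *
s,c,im=snap('w1');print(s['eef_pos'],s['time_s'],s['grip_width'],s['joints'])"
```

```text
[ 210.56715383 -480.68659495  249.47505427] 0.1 0.9993678864156834 [-1.38138895e+00  3.13408834e-01  1.49838679e+00 -3.56089677e-06
  1.33099455e+00 -2.23424953e-01]
```

carry_out(targets=[{"x": 0.0, "y": 0.06, "z": 0.0, "hand": 0.3}, {"x": 0.02, "y": 0.1, "z": 0, "hand": 0.3}, {"x": 0.02, "y": 0.1, "z": 0, "hand": 0.3}, {"x": 0.02, "y": 0.1, "z": 0, "hand": 0.3}])

```text
invalid input at $.targets[0]: expected keys x, y, z, ax, ay, az, hand
```

```bash
python3 -c "
from h import *
s,c,im=snap('w2');print(s['eef_pos'],s['time_s'])
a=cv2.imread('pics/w1.png')
cv2.imwrite('pics/w12.png',cv2.resize(np.vstack([a,im]),(480,600),interpolation=cv2.INTER_AREA))"
```

```text
[ 210.58739997 -480.72628452  249.5907117 ] 0.15
```

View pics/w12.png

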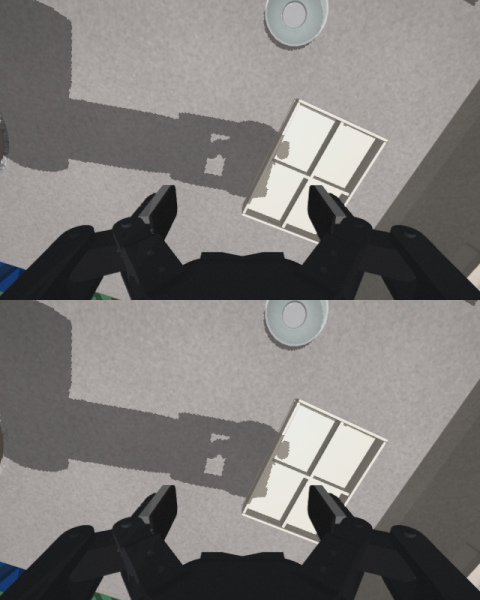

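The arm had not moved, because rows need all keys. The picture shows only the tray below the start pose, with the fingers at the bottom. I'll resend.

carry_out(targets=[{"x": 0.036, "y": 0.04, "z": -0.006, "ax": 0, "ay": 0, "az": 0.18, "hand": 0.3}, {"x": 0.072, "y": 0.08, "z": -0.012, "ax": 0, "ay": 0, "az": 0.36, "hand": 0.3}, {"x": 0.108, "y": 0.12, "z": -0.018, "ax": 0, "ay": 0, "az": 0.54, "hand": 0.3}, {"x": 0.144, "y": 0.16, "z": -0.024, "ax": 0, "ay": 0, "az": 0.72, "hand": 0.3}, {"x": 0.18, "y": 0.2, "z": -0.03, "ax": 0, "ay": 0, "az": 0.9, "hand": 0.3}], grip_force=30)

```text
time_s: 0.82
eef_pos: [391.5, -279.5, 219.8]
ee_rot: [0.433, 0.559, 0.433, -0.559]
force: [0.4, -0.8, 0.2]
grip_width: 0.653
```

carry_out(targets=[{"x": 0.036, "y": 0.035, "z": -0.006, "ax": 0, "ay": 0, "az": 0.155, "hand": 0.3}, {"x": 0.072, "y": 0.07, "z": -0.013, "ax": 0, "ay": 0, "az": 0.31, "hand": 0.3}, {"x": 0.108, "y": 0.11, "z": -0.02, "ax": 0, "ay": 0, "az": 0.31, "hand": 0.3}, {"x": 0.108, "y": 0.11, "z": -0.02, "ax": 0, "ay": 0, "az": 0.31, "hand": 0.3}, {"x": 0.108, "y": 0.11, "z": -0.02, "ax": 0, "ay": 0, "az": 0.31, "hand": 0.3}])

```text
time_s: 1.45
eef_pos: [498.4, -171.1, 199.9]
ee_rot: [0.513, 0.487, 0.513, -0.487]
force: [-0.1, -0.7, 0.1]
grip_width: 0.652
```

```bash
python3 -c "
from h import *
s,c,im=snap('w1');print(s['eef_pos'],s['time_s'],s['grip_width'],s['joints'])"
```

```text
[ 498.38059314 -171.11741408  199.87245439] 1.45 0.652375644380019 [-5.53161251e-01  3.61421619e-01  1.56614930e+00 -2.67410888e-04
  1.21438985e+00 -6.05231955e-01]
```

carry_out(targets=[{"x": 0.015, "y": 0.06, "z": 0.0, "ax": 0, "ay": 0, "az": 0, "hand": 0.3}, {"x": 0.03, "y": 0.12, "z": 0, "ax": 0, "ay": 0, "az": 0, "hand": 0.3}, {"x": 0.03, "y": 0.12, "z": 0, "ax": 0, "ay": 0, "az": 0, "hand": 0.3}, {"x": 0.03, "y": 0.12, "z": 0, "ax": 0, "ay": 0, "az": 0, "hand": 0.3}])

```text
time_s: 2.0
eef_pos: [528.4, -52.0, 200.2]
ee_rot: [0.513, 0.487, 0.512, -0.487]
force: [-0.4, -0.1, 0.3]
grip_width: 0.65
```

```bash
python3 -c "
from h import *
s,c,im=snap('w2');print(s['eef_pos'],s['time_s'])
a=cv2.imread('pics/w1.png')
cv2.imwrite('pics/w12b.png',cv2.resize(np.vstack([a,im]),(480,600),interpolation=cv2.INTER_AREA))"
```

```text
[528.37255992 -51.99829394 200.16705228] 2.0
```

View pics/w12b.png

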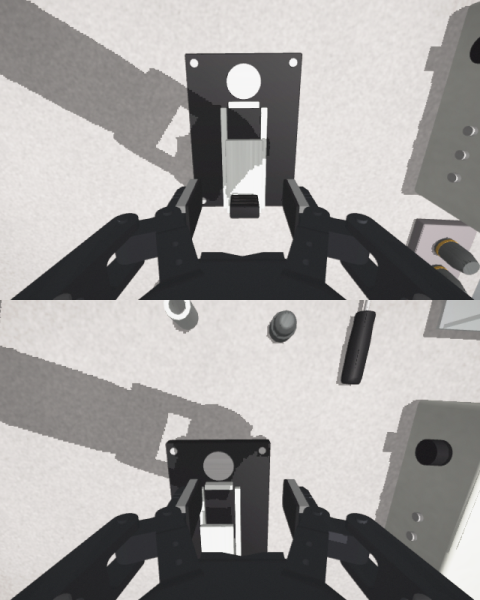

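The stage is square to the gripper. The pad is at w1 (full-res) about (324,108) and w2 about (291,221), and sleeve A is at the top edge of w2. Next I measure the pad and screws, and move on over the sleeves.

carry_out(targets=[{"x": -0.005, "y": 0.06, "z": 0.0, "ax": 0, "ay": 0, "az": 0, "hand": 0.3}, {"x": -0.01, "y": 0.12, "z": 0, "ax": 0, "ay": 0, "az": 0, "hand": 0.3}, {"x": -0.01, "y": 0.12, "z": 0, "ax": 0, "ay": 0, "az": 0, "hand": 0.3}, {"x": -0.01, "y": 0.12, "z": 0, "ax": 0, "ay": 0, "az": 0, "hand": 0.3}])

```text
time_s: 2.55
eef_pos: [518.8, 67.6, 200.1]
ee_rot: [0.513, 0.487, 0.512, -0.487]
force: [-0.5, 0.2, 0.8]
grip_width: 0.653
```

```bash
python3 -c "
from h import *
s,c,im=snap('w3');print(s['eef_pos'],s['time_s'])"
```

```text
[518.80357349  67.61401568 200.05938675] 2.55
```

carry_out(targets=[{"x": 0.0, "y": 0.06, "z": 0.0, "ax": 0, "ay": 0, "az": 0, "hand": 0.3}, {"x": 0, "y": 0.1, "z": 0, "ax": 0, "ay": 0, "az": 0, "hand": 0.3}, {"x": 0, "y": 0.1, "z": 0, "ax": 0, "ay": 0, "az": 0, "hand": 0.3}, {"x": 0, "y": 0.1, "z": 0, "ax": 0, "ay": 0, "az": 0, "hand": 0.3}])

```text
time_s: 3.1
eef_pos: [519.0, 167.5, 199.9]
ee_rot: [0.512, 0.487, 0.512, -0.487]
force: [0.5, 0.4, -0.4]
grip_width: 0.652
```

Run:
```python
from h import *
np.set_printoptions(precision=1,suppress=True)
s,c,im=snap('w4');print(s['eef_pos'],s['time_s'])
cv2.imwrite('pics/w34.png',cv2.resize(np.vstack([cv2.imread('pics/w3.png'),im]),(480,600),interpolation=cv2.INTER_AREA))
def blob(tag,p,r=45):
    g=cv2.cvtColor(cv2.imread(f'pics/{tag}.png'),cv2.COLOR_BGR2GRAY);x,y=p
    w=g[max(y-r,0):y+r,max(x-r,0):x+r];_,m=cv2.threshold(w,0,255,cv2.THRESH_OTSU)
    n,l,st,ce=cv2.connectedComponentsWithStats(m);i=l[min(y,r),min(x,r)]
    k=(l==i).astype(np.uint8);cs,_=cv2.findContours(k,cv2.RETR_EXTERNAL,cv2.CHAIN_APPROX_NONE)
    e=cv2.fitEllipse(max(cs,key=len));o=np.array([max(x-r,0),max(y-r,0)])
    return ce[i]+o,np.array(e[0])+o,np.array(e[1]),pickle.load(open(f'{tag}.pkl','rb'))[1]
P=[]
for t,p in (('w1',(324,108)),('w2',(291,221))):
    a,b,e,c=blob(t,p,26);print(t,a,b,e,at_z(c,b,23));P.append((c,b))
print('pad',*tri(P))
S=[]
for p in ((259,84),(390,83)):
    a,b,e,c=blob('w1',p,11);X=at_z(c,b,20);print(b,X);S.append(X)
d=S[1]-S[0];print('yaw',np.arctan2(d[1],d[0]))
```

```text
[519.  167.5 199.9] 3.1
w1 [324.5 108. ] [324.5 108. ] [45.  46.6] [497.  -96.9  23. ]
w2 [290.9 221. ] [290.9 221. ] [37.8 39.8] [496.9 -96.6  23. ]
pad [496.9 -96.9  22.3] 0.05552944213673326
[258.3  83.9] [432.3 -78.1  20. ]
[390.5  82.9] [558.8 -70.7  20. ]
yaw 0.05838439687529766
```

View pics/w34.png

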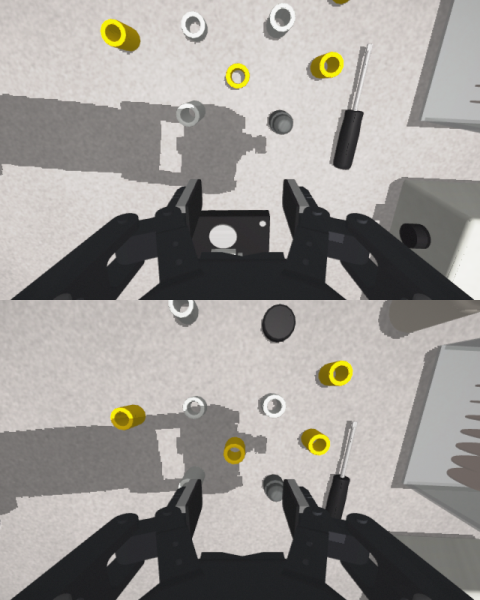

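The pad triangulates to (496.9, -96.9, 22.3) and the text gives 23, with yaw 0.058. B is at w3 (376,23) and w4 (365,141), A at w3 (251,152). I'll enlarge these for exact rims.

Run:
```python
import cv2,numpy as np
t=[]
for f,(x,y) in (('w3',(376,26)),('w4',(365,141)),('w3',(251,152)),('w2',(236,26)),('w3',(258,36)),('w4',(258,143))):
    im=cv2.imread(f'pics/{f}.png')[y-26:y+26,x-26:x+26]
    im=cv2.normalize(im,None,0,255,cv2.NORM_MINMAX)
    im=cv2.resize(im,(260,260),interpolation=cv2.INTER_CUBIC)
    for k in range(0,260,50): cv2.putText(im,str(k//5+0),(k,8),0,.3,(0,0,255)); cv2.line(im,(k,0),(k,4),(0,0,255)); cv2.line(im,(0,k),(4,k),(0,0,255))
    t.append(im)
cv2.imwrite('pics/cr.png',np.vstack([np.hstack(t[:3]),np.hstack(t[3:])]))
```

```text
(no output)
```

View pics/cr.png

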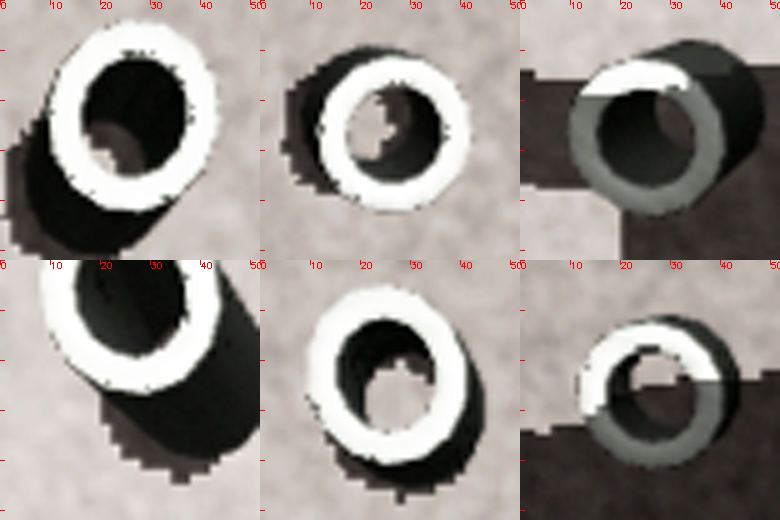

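Rim centres read from the crops: B w3 (376.0,22.7) and w4 (365.4,141.3); A w3 (250.2,152.8) and w2 about (235.8,5); C w3 (256.8,32.5) and w4 (258,143.5).

Run:
```python
from h import *
np.set_printoptions(precision=1,suppress=True)
C={t:pickle.load(open(t+'.pkl','rb'))[1] for t in('w2','w3','w4')}
for n,o in dict(B=[('w3',(376.0,22.7)),('w4',(365.4,141.3))],A=[('w3',(250.2,152.8)),('w2',(235.8,5))],C=[('w3',(256.8,32.5)),('w4',(258,143.5))]).items():
    print(n,*tri([(C[t],p) for t,p in o]),*[at_z(C[t],p,40)[:2] for t,p in o])
# outer-diameter px check: B w4 152x157 /5 ; A w3 154x156/5
```

```text
B [557.8 213.4  39.1] 0.08038386604552017 [557.6 213.1] [557.8 213.5]
A [450.7  98.4  48.2] 0.0035384262452362383 [448.8  97.2] [448.5 100.8]
C [452.8 204.3  22.7] 0.07098341462840496 [456.4 200.6] [456.5 206.3]
```

B is the 40 mm sleeve, with its rim at z 39.1 and centre (557.8, 213.4). A measures 48.2 and C 22.7. I'll go above B.

carry_out(targets=[{"x": 0.039, "y": 0.046, "z": 0.0, "ax": 0, "ay": 0, "az": 0, "hand": 0.3}, {"x": 0.039, "y": 0.046, "z": -0.05, "ax": 0, "ay": 0, "az": 0, "hand": 0.3}, {"x": 0.039, "y": 0.046, "z": -0.11, "ax": 0, "ay": 0, "az": 0, "hand": 0.3}, {"x": 0.039, "y": 0.046, "z": -0.11, "ax": 0, "ay": 0, "az": 0, "hand": 0.3}, {"x": 0.039, "y": 0.046, "z": -0.11, "ax": 0, "ay": 0, "az": 0, "hand": 0.3}])

```text
time_s: 3.78
eef_pos: [559.0, 214.5, 92.5]
ee_rot: [0.513, 0.488, 0.512, -0.486]
force: [-0.1, -0.2, -0.1]
grip_width: 0.647
```

Run:
```python
from h import *
s,c,im=snap('w5');print(s['eef_pos'],s['joints'],s['dq'])
print(proj(c,(557.8,213.4,40)))
cv2.imwrite('pics/w5v.png',im)
```

```text
[559.0490485  214.47166192  92.53591277] [ 1.70874679e-01  6.28560669e-01  1.44947218e+00 -7.24256940e-05
  1.06015331e+00  1.20090105e-01] [ 7.57672362e-03 -2.15078491e-02 -1.07830653e-02 -9.75487328e-05
 -8.19813372e-03  4.92715536e-04]
[319.16955566 229.48537024]
```

View pics/w5v.png

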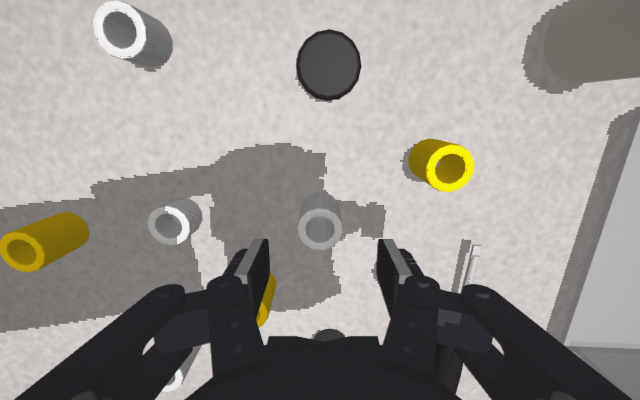

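The rim is at (320,229) against a predicted (319,229.5), and it is centred between the fingers. I'll descend and grip.

carry_out(targets=[{"x": -0.001, "y": -0.001, "z": -0.035, "ax": 0, "ay": 0, "az": 0, "hand": 0.3}, {"x": -0.001, "y": -0.001, "z": -0.065, "ax": 0, "ay": 0, "az": 0, "hand": 0.3}, {"x": -0.001, "y": -0.001, "z": -0.065, "ax": 0, "ay": 0, "az": 0, "hand": 0.3}, {"x": -0.001, "y": -0.001, "z": -0.065, "ax": 0, "ay": 0, "az": 0, "hand": 0.3}, {"x": -0.001, "y": -0.001, "z": -0.065, "ax": 0, "ay": 0, "az": 0, "hand": 0.3}])

```text
time_s: 4.45
eef_pos: [557.6, 214.2, 26.9]
ee_rot: [0.513, 0.488, 0.512, -0.486]
force: [0.3, -0.1, 0.4]
grip_width: 0.646
```

carry_out(targets=[{"x": 0, "y": 0, "z": 0, "ax": 0, "ay": 0, "az": 0, "hand": -0.6}, {"x": 0, "y": 0, "z": 0, "ax": 0, "ay": 0, "az": 0, "hand": -0.6}, {"x": 0, "y": 0, "z": 0, "ax": 0, "ay": 0, "az": 0, "hand": -0.6}, {"x": 0, "y": 0, "z": 0, "ax": 0, "ay": 0, "az": 0, "hand": -0.6}, {"x": 0, "y": 0, "z": 0, "ax": 0, "ay": 0, "az": 0, "hand": -0.6}], grip_force=30)

```text
time_s: 5.08
eef_pos: [556.9, 214.2, 25.8]
ee_rot: [0.513, 0.487, 0.513, -0.487]
force: [-1.4, -0.7, 6.4]
grip_width: 0.347
```

Gripped, with a width of 29.5 mm. I'll lift and carry it.

carry_out(targets=[{"x": 0, "y": 0, "z": 0.04, "ax": 0, "ay": 0, "az": 0, "hand": -0.6}, {"x": 0, "y": 0, "z": 0.09, "ax": 0, "ay": 0, "az": 0, "hand": -0.6}, {"x": -0.006, "y": -0.03, "z": 0.1, "ax": 0, "ay": 0, "az": 0, "hand": -0.6}, {"x": -0.016, "y": -0.08, "z": 0.1, "ax": 0, "ay": 0, "az": 0, "hand": -0.6}, {"x": -0.026, "y": -0.13, "z": 0.1, "ax": 0, "ay": 0, "az": 0, "hand": -0.6}])

```text
time_s: 5.7
eef_pos: [530.1, 82.9, 125.2]
ee_rot: [0.513, 0.487, 0.513, -0.487]
force: [0.8, -0.5, -0.9]
grip_width: 0.345
```

carry_out(targets=[{"x": -0.01, "y": -0.05, "z": 0, "ax": 0, "ay": 0, "az": 0, "hand": -0.6}, {"x": -0.02, "y": -0.1, "z": 0, "ax": 0, "ay": 0, "az": 0, "hand": -0.6}, {"x": -0.03, "y": -0.15, "z": 0, "ax": 0, "ay": 0, "az": 0, "hand": -0.6}, {"x": -0.034, "y": -0.181, "z": 0, "ax": 0, "ay": 0, "az": 0, "hand": -0.6}, {"x": -0.034, "y": -0.181, "z": -0.03, "ax": 0, "ay": 0, "az": 0, "hand": -0.6}])

```text
time_s: 6.32
eef_pos: [497.5, -99.4, 96.3]
ee_rot: [0.514, 0.488, 0.51, -0.487]
force: [0.5, 0.2, -1.3]
grip_width: 0.345
```

carry_out(targets=[{"x": 0, "y": 0, "z": 0, "ax": 0, "ay": 0, "az": 0, "hand": -0.6}, {"x": 0, "y": 0, "z": 0, "ax": 0, "ay": 0, "az": 0, "hand": -0.6}])

```text
time_s: 6.58
eef_pos: [497.0, -96.7, 95.8]
ee_rot: [0.513, 0.487, 0.513, -0.487]
force: [0.4, 0.9, -0.3]
grip_width: 0.346
```

Run:
```python
from h import *
s,c,im=snap('w6');print(s['eef_pos'],s['ee_rot'],s['grip_width'],s['dq'])
print('pad px',proj(c,(496.9,-96.9,23)))
z=s['eef_pos'][2]
print('rim px if centred on tcp',proj(c,s['eef_pos']+[0,0,40-25.5]))
cv2.imwrite('pics/w6v.png',im)
```

```text
[496.990044   -96.71307279  95.81197908] [ 0.51323671  0.48678892  0.51270256 -0.48658063] 0.3464796084910929 [ 0.00217427 -0.00939662 -0.00746156  0.00039315 -0.00401085 -0.00095599]
pad px [321.37157935 217.2012367 ]
rim px if centred on tcp [320.76227515 288.5333324 ]
```

View pics/w6v.png

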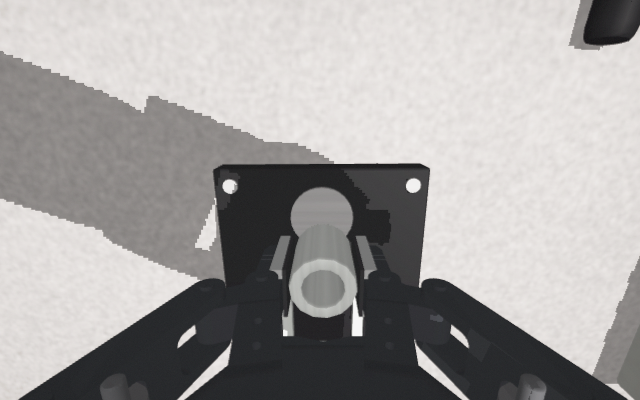

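The carried rim is at (323,288) against a predicted (321,288.5), and the pad at (322,217) matches its prediction. The sleeve is upright and over the pad, so I'll lower it.

carry_out(targets=[{"x": 0, "y": 0, "z": -0.025, "ax": 0, "ay": 0, "az": 0, "hand": -0.6}, {"x": 0, "y": 0, "z": -0.042, "ax": 0, "ay": 0, "az": 0, "hand": -0.6}, {"x": 0, "y": 0, "z": -0.044, "ax": 0, "ay": 0, "az": 0, "hand": -0.6}, {"x": 0, "y": 0, "z": -0.045, "ax": 0, "ay": 0, "az": 0, "hand": -0.6}, {"x": 0, "y": 0, "z": -0.045, "ax": 0, "ay": 0, "az": 0, "hand": -0.6}])

```text
time_s: 7.25
eef_pos: [497.0, -97.0, 50.8]
ee_rot: [0.513, 0.487, 0.512, -0.487]
force: [-0.4, -0.4, -0.2]
grip_width: 0.344
```

carry_out(targets=[{"x": 0, "y": 0, "z": -0.001, "ax": 0, "ay": 0, "az": 0, "hand": -0.6}, {"x": 0, "y": 0, "z": -0.001, "ax": 0, "ay": 0, "az": 0, "hand": -0.6}])

```text
time_s: 7.5
eef_pos: [496.7, -97.0, 49.2]
ee_rot: [0.513, 0.487, 0.513, -0.487]
force: [-0.3, -0.7, -0.1]
grip_width: 0.345
```

carry_out(targets=[{"x": 0, "y": 0, "z": -0.001, "ax": 0, "ay": 0, "az": 0, "hand": -0.6}, {"x": 0, "y": 0, "z": -0.001, "ax": 0, "ay": 0, "az": 0, "hand": -0.6}, {"x": 0, "y": 0, "z": -0.001, "ax": 0, "ay": 0, "az": 0, "hand": -0.6}])

```text
time_s: 7.88
eef_pos: [496.7, -97.0, 48.8]
ee_rot: [0.513, 0.487, 0.513, -0.487]
force: [-2.5, 0.9, 10.4]
grip_width: 0.351
```

There is 10 N of contact, so the sleeve is seated. I'll release and rise a little.

carry_out(targets=[{"x": 0, "y": 0, "z": 0, "ax": 0, "ay": 0, "az": 0, "hand": 0.0}, {"x": 0, "y": 0, "z": 0, "ax": 0, "ay": 0, "az": 0, "hand": 0.3}, {"x": 0, "y": 0, "z": 0, "ax": 0, "ay": 0, "az": 0, "hand": 0.3}, {"x": 0, "y": 0, "z": 0, "ax": 0, "ay": 0, "az": 0, "hand": 0.3}])

```text
time_s: 8.38
eef_pos: [496.6, -96.9, 47.9]
ee_rot: [0.513, 0.487, 0.513, -0.487]
force: [0.7, 0.4, 0.3]
grip_width: 0.651
```

carry_out(targets=[{"x": 0, "y": 0, "z": 0.03, "ax": 0, "ay": 0, "az": 0, "hand": 0.3}, {"x": 0, "y": 0, "z": 0.08, "ax": 0, "ay": 0, "az": 0, "hand": 0.3}, {"x": 0, "y": -0.03, "z": 0.13, "ax": 0, "ay": 0, "az": 0, "hand": 0.3}, {"x": 0.003, "y": -0.08, "z": 0.15, "ax": 0, "ay": 0, "az": 0, "hand": 0.3}, {"x": 0.003, "y": -0.08, "z": 0.15, "ax": 0, "ay": 0, "az": 0, "hand": 0.3}])

```text
time_s: 9.0
eef_pos: [500.0, -179.7, 199.5]
ee_rot: [0.513, 0.488, 0.511, -0.488]
force: [-0.4, 0.5, -0.8]
grip_width: 0.644
```

carry_out(targets=[{"x": 0, "y": 0, "z": 0, "ax": 0, "ay": 0, "az": 0, "hand": 0.3}, {"x": 0, "y": 0, "z": 0, "ax": 0, "ay": 0, "az": 0, "hand": 0.3}])

```text
time_s: 9.25
eef_pos: [499.4, -175.9, 197.3]
ee_rot: [0.513, 0.486, 0.514, -0.487]
force: [0.9, 0.1, -0.1]
grip_width: 0.651
```

Run:
```python
from h import *
np.set_printoptions(precision=1,suppress=True)
s,c,im=snap('w7');print(s['eef_pos'],s['time_s'],s['grip_width'])
y=0.0584;u=np.array([-np.sin(y),np.cos(y),0]);pad=np.array([496.9,-96.9,0])
print('rim px',proj(c,pad+[0,0,63]))
for q in(0,.02): g=pad-u*(155-1000*q); print(q,g,proj(c,g+[0,0,102.5]))
cv2.imwrite('pics/w7v.png',im)
```

```text
[ 499.4 -175.9  197.3] 9.25 0.6514577036295026
rim px [324.  101.7]
0 [ 505.9 -251.6    0. ] [324.9 292.6]
0.02 [ 504.8 -231.7    0. ] [324.9 271.6]
```

View pics/w7v.png

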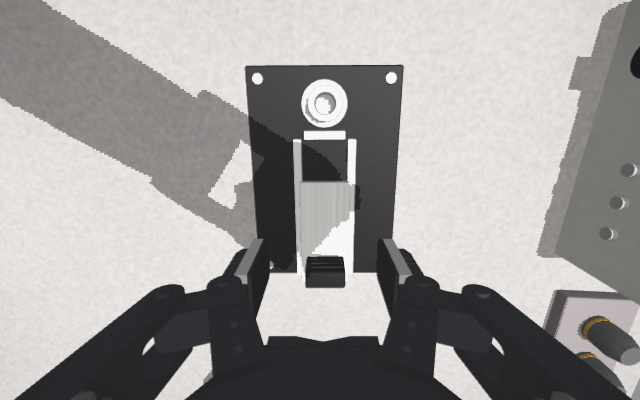

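The sleeve stands on the pad, with its rim around (324,103) against a predicted (324,101.7). The grip block spans rows 257–287 around column 325. I'll solve the lock travel from its edges.

Run:
```python
from h import *
np.set_printoptions(precision=1,suppress=True)
s,c=pickle.load(open('w7.pkl','rb'));im=cv2.imread('pics/w7.png')
y=0.0584;u=np.array([-np.sin(y),np.cos(y),0]);pad=np.array([496.9,-96.9,0])
for q in(0,5,10,15,20):
    g=pad-u*(155-q);print(q,g[:2],[round(proj(c,g+d*u+[0,0,z])[1],1) for d,z in((8,72.5),(8,102.5),(-8,102.5))],'carriage front/tongue tip',proj(c,g+77*u+[0,0,72.5])[1])
print(im[175:300:1,325].mean(1).astype(int))
```

```text
0 [ 505.9 -251.6] [np.float64(266.3), np.float64(284.3), np.float64(300.7)] carriage front/tongue tip 195.4149040011282
5 [ 505.7 -246.6] [np.float64(261.5), np.float64(279.0), np.float64(295.6)] carriage front/tongue tip 189.86573463565384
10 [ 505.4 -241.7] [np.float64(256.6), np.float64(273.7), np.float64(290.5)] carriage front/tongue tip 184.25563631029917
15 [ 505.1 -236.7] [np.float64(251.7), np.float64(268.3), np.float64(285.3)] carriage front/tongue tip 178.58360000078346
20 [ 504.8 -231.7] [np.float64(246.8), np.float64(262.9), np.float64(280.1)] carriage front/tongue tip 172.84859427899679
[ 41  39  39  39  41  50  94 141 179 182 182 182 181 182 182 181 181 182
 181 183 181 181 182 182 181 181 181 181 182 181 183 181 181 181 181 181
 181 181 183 181 183 182 182 182 182 182 182 182 182 183 183 182 182 181
 182 182 182 182 183 183 183 183 183 213 247 247 247 247 247 247 247 247
 247 247 247 247 247 247 247 246 173  99  31  36  42  33  34  41  62  28
  35  43  62  40  30  32  36  45  52  60  57  57  57  57  56  55  55  53
  53  53  53  51  95 196 227 229 229 227 226 224 226 229 231 230 228]
```

The tongue tip at row 181.5 and the grip edges give a lock travel of about 12 mm, so the grip centre is at (505.2, -239.7). I'll go over it and down.

carry_out(targets=[{"x": 0.003, "y": -0.035, "z": 0, "ax": 0, "ay": 0, "az": 0, "hand": 0.45}, {"x": 0.006, "y": -0.063, "z": 0, "ax": 0, "ay": 0, "az": 0, "hand": 0.45}, {"x": 0.006, "y": -0.063, "z": -0.04, "ax": 0, "ay": 0, "az": 0, "hand": 0.45}, {"x": 0.006, "y": -0.063, "z": -0.06, "ax": 0, "ay": 0, "az": 0, "hand": 0.45}, {"x": 0.006, "y": -0.063, "z": -0.06, "ax": 0, "ay": 0, "az": 0, "hand": 0.45}])

```text
time_s: 9.93
eef_pos: [505.1, -238.9, 136.6]
ee_rot: [0.512, 0.487, 0.514, -0.487]
force: [0.0, 0.1, 0.4]
grip_width: 0.724
```

Run:
```python
from h import *
np.set_printoptions(precision=1,suppress=True)
s,c,im=snap('w8');print(s['eef_pos'],s['time_s'],s['grip_width'])
y=0.0584;u=np.array([-np.sin(y),np.cos(y),0]);v=np.array([u[1],-u[0],0]);pad=np.array([496.9,-96.9,0])
g=pad-u*143;print('top corners pred',[proj(c,g+a*v+b*u+[0,0,102.5]) for a in(-17,17) for b in(8,-8)])
cv2.imwrite('pics/w8v.png',im)
```

```text
[ 505.1 -238.9  136.6] 9.925 0.7236215116187819
top corners pred [array([291.8, 228.6]), array([292.8, 254. ]), array([351.3, 228.4]), array([350.7, 253.8])]
```

View pics/w8v.png

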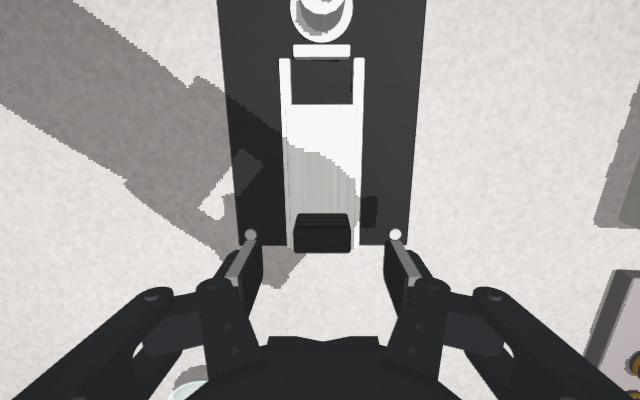

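The grip's top face spans x 293–351 and rows 228–253, matching the prediction. I'll descend and grip it.

carry_out(targets=[{"x": 0, "y": -0.001, "z": -0.025, "ax": 0, "ay": 0, "az": 0, "hand": 0.45}, {"x": 0, "y": -0.001, "z": -0.04, "ax": 0, "ay": 0, "az": 0, "hand": 0.45}, {"x": 0, "y": -0.001, "z": -0.041, "ax": 0, "ay": 0, "az": 0, "hand": 0.45}, {"x": 0, "y": -0.001, "z": -0.041, "ax": 0, "ay": 0, "az": 0, "hand": 0.45}])

```text
time_s: 10.48
eef_pos: [506.0, -241.1, 97.9]
ee_rot: [0.513, 0.487, 0.512, -0.487]
force: [0.1, 0.6, 1.1]
grip_width: 0.729
```

carry_out(targets=[{"x": 0, "y": 0, "z": 0, "ax": 0, "ay": 0, "az": 0, "hand": -0.5}, {"x": 0, "y": 0, "z": 0, "ax": 0, "ay": 0, "az": 0, "hand": -0.5}, {"x": 0, "y": 0, "z": 0, "ax": 0, "ay": 0, "az": 0, "hand": -0.5}, {"x": 0, "y": 0, "z": 0, "ax": 0, "ay": 0, "az": 0, "hand": -0.5}, {"x": 0, "y": 0, "z": 0, "ax": 0, "ay": 0, "az": 0, "hand": -0.5}], grip_force=30)

```text
time_s: 11.1
eef_pos: [504.7, -241.1, 97.9]
ee_rot: [0.512, 0.486, 0.513, -0.487]
force: [-9.0, 1.0, 8.0]
grip_width: 0.393
```

carry_out(targets=[{"x": -0.001, "y": 0.016, "z": 0, "ax": 0, "ay": 0, "az": 0, "hand": -0.5}, {"x": -0.002, "y": 0.034, "z": 0, "ax": 0, "ay": 0, "az": 0, "hand": -0.5}, {"x": -0.003, "y": 0.052, "z": 0, "ax": 0, "ay": 0, "az": 0, "hand": -0.5}, {"x": -0.004, "y": 0.068, "z": 0, "ax": 0, "ay": 0, "az": 0, "hand": -0.5}, {"x": -0.0047, "y": 0.08, "z": 0, "ax": 0, "ay": 0, "az": 0, "hand": -0.5}])

```text
time_s: 11.72
eef_pos: [500.0, -160.9, 97.8]
ee_rot: [0.513, 0.486, 0.513, -0.487]
force: [-8.6, -3.6, 8.3]
grip_width: 0.39
```

carry_out(targets=[{"x": 0, "y": 0.002, "z": 0, "ax": 0, "ay": 0, "az": 0, "hand": -0.5}, {"x": 0, "y": 0.004, "z": 0, "ax": 0, "ay": 0, "az": 0, "hand": -0.5}, {"x": 0, "y": 0.005, "z": 0, "ax": 0, "ay": 0, "az": 0, "hand": -0.5}, {"x": 0, "y": 0.005, "z": 0, "ax": 0, "ay": 0, "az": 0, "hand": -0.5}])

```text
time_s: 12.22
eef_pos: [499.7, -156.2, 97.8]
ee_rot: [0.512, 0.486, 0.514, -0.488]
force: [-11.3, -1.5, 9.1]
grip_width: 0.39
```

carry_out(targets=[{"x": 0, "y": 0.001, "z": 0, "ax": 0, "ay": 0, "az": 0, "hand": -0.5}, {"x": 0, "y": 0.002, "z": 0, "ax": 0, "ay": 0, "az": 0, "hand": -0.5}, {"x": 0, "y": 0.003, "z": 0, "ax": 0, "ay": 0, "az": 0, "hand": -0.5}, {"x": 0, "y": 0.003, "z": 0, "ax": 0, "ay": 0, "az": 0, "hand": -0.5}])

```text
time_s: 12.72
eef_pos: [499.6, -153.4, 97.8]
ee_rot: [0.512, 0.486, 0.514, -0.488]
force: [-12.2, -2.4, 10.0]
grip_width: 0.393
```

carry_out(targets=[{"x": 0, "y": 0.001, "z": 0, "ax": 0, "ay": 0, "az": 0, "hand": -0.5}, {"x": 0, "y": 0.002, "z": 0, "ax": 0, "ay": 0, "az": 0, "hand": -0.5}, {"x": 0, "y": 0.002, "z": 0, "ax": 0, "ay": 0, "az": 0, "hand": -0.5}])

```text
time_s: 13.1
eef_pos: [499.6, -153.2, 97.8]
ee_rot: [0.513, 0.485, 0.513, -0.488]
force: [-13.2, -13.5, 7.8]
grip_width: 0.389
```

The TCP stopped at y -153.2 and the force jumped to -13.5 N, so the end stop is reached. I'll confirm with one more mm.

carry_out(targets=[{"x": 0, "y": 0.001, "z": 0, "ax": 0, "ay": 0, "az": 0, "hand": -0.5}, {"x": 0, "y": 0.001, "z": 0, "ax": 0, "ay": 0, "az": 0, "hand": -0.5}, {"x": 0, "y": 0.001, "z": 0, "ax": 0, "ay": 0, "az": 0, "hand": -0.5}])

```text
time_s: 13.48
eef_pos: [499.6, -153.1, 97.8]
ee_rot: [0.514, 0.485, 0.512, -0.489]
force: [-13.9, -18.6, 6.6]
grip_width: 0.391
```

carry_out(targets=[{"x": 0.002, "y": -0.002, "z": 0, "ax": 0, "ay": 0, "az": 0, "hand": -0.5}, {"x": 0.002, "y": -0.002, "z": 0, "ax": 0, "ay": 0, "az": 0, "hand": 0.45}, {"x": 0.002, "y": -0.002, "z": 0, "ax": 0, "ay": 0, "az": 0, "hand": 0.45}, {"x": 0.002, "y": -0.002, "z": 0, "ax": 0, "ay": 0, "az": 0, "hand": 0.45}, {"x": 0.002, "y": -0.002, "z": 0, "ax": 0, "ay": 0, "az": 0, "hand": 0.45}])

```text
time_s: 14.1
eef_pos: [503.0, -151.8, 97.0]
ee_rot: [0.513, 0.487, 0.513, -0.487]
force: [-0.0, -0.2, -0.3]
grip_width: 0.724
```

carry_out(targets=[{"x": 0, "y": 0, "z": 0.03, "ax": 0, "ay": 0, "az": 0, "hand": 0.45}, {"x": 0, "y": 0, "z": 0.08, "ax": 0, "ay": 0, "az": 0, "hand": 0.45}, {"x": 0, "y": -0.03, "z": 0.11, "ax": 0, "ay": 0, "az": 0, "hand": 0.45}, {"x": 0, "y": -0.03, "z": 0.11, "ax": 0, "ay": 0, "az": 0, "hand": 0.45}, {"x": 0, "y": -0.03, "z": 0.11, "ax": 0, "ay": 0, "az": 0, "hand": 0.45}])

```text
time_s: 14.72
eef_pos: [502.5, -181.3, 206.0]
ee_rot: [0.512, 0.487, 0.513, -0.487]
force: [0.2, 0.6, 0.3]
grip_width: 0.726
```

Run:
```python
from h import *
np.set_printoptions(precision=1,suppress=True)
s,c,im=snap('w9');print(s['eef_pos'],s['time_s'],s['grip_width'],s['force'])
y=0.0584;u=np.array([-np.sin(y),np.cos(y),0]);pad=np.array([496.9,-96.9,0])
for q in(94,97,100): g=pad-u*(155-q);print(q,'tip',proj(c,g+77*u+[0,0,72.5]),'grip f0,f1,r',[proj(c,g+d*u+[0,0,z])[1].round(1) for d,z in((8,72.5),(8,102.5),(-8,102.5))])
T=viewer.camera_info('top');t=viewer.capture('top');S=viewer.capture('scene');cv2.imwrite('pics/t9.png',t)
a=cv2.resize(im[:,150:500],None,fx=.99,fy=.99);b=cv2.resize(S[150:350,180:490],(400,258));e=cv2.resize(t[130:280,160:480],(400,188))
o=np.zeros((460,760,3),np.uint8);o[:a.shape[0],:a.shape[1]]=a;o[:258,350:750]=b;o[262:450,350:750]=e
cv2.imwrite('pics/fin.png',o)
print('rim px top view',proj(T,pad+[0,0,63]))
```

```text
[ 502.5 -181.3  206. ] 14.725 0.725816441761514 [0.2 0.6 0.3]
94 tip [320.3  73.5] grip f0,f1,r [np.float64(158.9), np.float64(165.0), np.float64(185.1)]
97 tip [320.3  69.5] grip f0,f1,r [np.float64(155.5), np.float64(161.1), np.float64(181.4)]
100 tip [320.2  65.5] grip f0,f1,r [np.float64(152.0), np.float64(157.2), np.float64(177.6)]
rim px top view [378.  203.5]
```

View pics/fin.png

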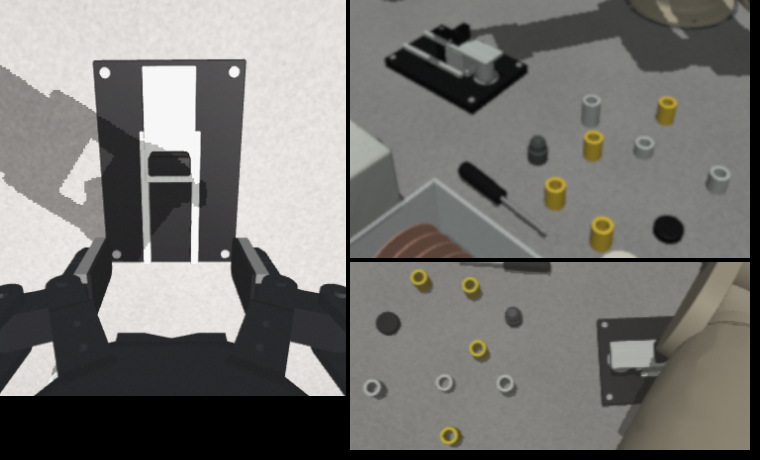

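The sleeve is standing under the tongue, and the other sleeves, objective and cap appear unmoved. One numeric check of the lock's edge rows before handing in.

Run:
```python
import cv2
g=cv2.cvtColor(cv2.imread('pics/w9.png'),cv2.COLOR_BGR2GRAY)
print(g[56:80,320]);print(g[146:190,322])
```

```text
[224 225 225 220 128  63  81  80  78  78 152 246 247 247 247 247 247 247
 247 247 247 247 247 247]
[247 247 247 247 247 247 175  42  45  45  41  33  32  36  37  40  38  40
  39  39  39  38  38  39  37  37  37  38  38  36  34  71 154 187 186 188
 187 176  71  38  37  39  38  37]
```

```bash
python3 -c "
from rig import finish_job
print(finish_job())"
```

```text
the job is handed in; nothing more can be done
None
```

The 40 mm sleeve stands released on the pad, and the lock is fully home over it. I handed the job in after about 15 s of robot time; no verdict was reported.

- **Sleeve choice:** I took the sleeve whose rim measured 39.1 mm high. Two look-alikes measured 48.2 and 22.7 mm. The fourth was only judged from the first two camera views, at roughly 29 mm.
- **Placing:** I set it down on the pad, measured at (497, -97) mm. After release, its rim was about 1 px from where a centred sleeve would appear, so it stands within about 1–2 mm of the middle.
- **Lock:** I gripped it and slid it until the TCP stopped moving and the force rose to about 19 N. In the last wrist picture the tongue tip is at row 66, and the grip edges at rows 152 and 178. That matches a travel of 99.6–100 mm.
- **Last checks:** The scene picture shows the sleeve upright under the tongue, though its top is hidden there, so I could not re-measure its centre with the lock closed. By eye, the other sleeves, objective and dust cap are still standing in place. The gripper is clear, with no force on it.
- **What went wrong:** My first move calls were refused because of missing keys, with no motion. That cost only two camera captures.

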